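# Turn the finish-sample leaf to its brass side

### The arm

A 6-joint arm with a two-finger parallel gripper is mounted at the origin on the work surface. World frame = base frame: x ahead of the robot, y to its left, z up, the work surface at z = 0. Lengths are in m, angles in rad, forces in N, time in s.
With the tool pointing down it reaches from about 0.325 to 0.9 m from the base axis. Payload 3.5 kg.
Tool frame: the origin (TCP) lies midway between the tips of the shut fingers; the grasp point (between the pads) lies 19 mm behind it; z points along the fingers, y is the line along which they close (so a half turn about z gives the same grasp; the last joint's range is limited). The gripper opens to 85 mm and grips with 20 to 120 N. Pads are 22 mm wide; open, the fingers measure 114 mm over their backs; the gripper's body (76 mm by 85 mm) begins 54 mm behind the grasp point. The pads swing forward as they close: fully open they stand 13 mm farther back than shut.
Start: joints at [-1.34, 0.276, -0.026, 1.268, 0, 1.467], TCP at [0.205, -0.591, 0.231] pointing down, gripper open.
Joint ranges: [-3.12, 3.12], [-0.85, 1.88], [-1.08, 1.24], [-1.95, 2.15], [-1.57, 1.53], [-3.14, 3.14]. Speed limits (rad/s): [2.57, 2.57, 3.14, 3.14, 3.14, 3.14].

### API

Orientations are given as a unit quaternion [w, x, y, z].
In Python, from workcell import r, eyes gives the robot as it stands.
- The arm moves only by the tool play_rows, never from a script. Its argument "steps" is a list of rows, each an object with "linear": the shift along the tool's x, y, z in m, a list of three; "twist": the turn about the tool's z in degrees; "jaw": the gripper's target within -1 to 1 (shut at 1, half-way at 0, fully open at -1). A call has 1 to 10 rows; each row is the pose to reach, as a shift and turn from the pose commanded when the call began, along the tool's axes at that moment; what a row does not reach only later rows make up. A row lasts 1/8 s, in which the tool goes at most 62.5 mm and 10.7 degrees, less where a joint would pass 70% of its speed; a pose out of reach is approached as far as the arm can. A call with a gripper value outside its range is refused whole. The fingers move at their own pace and stop on an object; "grip_force" is the grip in N (left out, the last holds). Time passes only in rows, so rows that repeat a pose let the fingers close. It gives the time, the measured TCP pose, the force, the opening and the grip force at its end, in the units of the state.
- r.get_state(): the state, without advancing time (a new reading comes with each control period).
- eyes.capture(name): name is "side" or "top" or "wrist"; returns the picture (384x512x3 uint8, blue, green, red); there is no depth.
- eyes.get_calibration(name): a dict with "mtx" (3x3 intrinsics, pixels), "D" ([k1, k2, p1, p2, k3] as OpenCV has them; the pictures are not rectified), "extrinsics" (4x4, takes a point from world to camera coordinates); the wrist camera has in their place "tool_from_camera" (4x4, takes a point from camera to tool coordinates, whose origin is the TCP and whose axes are the flange's). Camera axes: x right, y down, z forward; pixel columns grow to the right and rows downward; lengths in m; the calibration is good to about 2 mm. A picture is of the moment at which its call begins: read the wrist's pose just before it. get_calibration takes no time and is no camera call.
- r.sign_off(): hands the job in; it is judged then, once.
The state is a dict: "time_s": time; "joints": joint angles; "qd": joint speeds; "joint_torque": joint torques, N m; "position": TCP position; "ee_rot": TCP orientation; "ft_force": force on the tool from outside, world axes, zero at the start; "moment": the same for the moment, N m; "gripper_width": finger opening in m; "grip_force": force on a finger pad.
Only numpy, scipy, OpenCV 4.12 (cv2) and the standard library are available. Lean on these libraries where they do the work, as an engineer would, in place of code of your own. Each camera call takes 0.05 s, during which the arm holds its last target. There are 200 camera calls.

### The job

The finish-sample book on the polishing table stands partly open. To show the brass sample, push the hinged leaf up from underneath with the fingertips, over its spine, and press it down gently until it lies flat on the other side of the board; then move clear. Do not pinch the leaf between the fingers, touch it with the fingers only, do not fling it, and leave the other things on the table where they are.

Things in the scene. Friction and masses are not known exactly. Their poses are not given: they have to be found in the camera images.
- book: walnut board fixed to the table, 120 mm (its x, along the spine) by 250 mm (its y) by 36 mm high; origin at the centre of its underside, z up. The spine runs along its x over the middle of the board. The leaf starts over the -y half (the robot's right) and must end flat on the +y half (the robot's left). Grey felt patches mark both halves.
- leaf_angle (a joint): angle of the leaf about the spine, rad: 0 flat on the board's -y half, 1.57 upright, 3.14 (its stop) flat on the +y half. It starts between 0.25 and 0.8. The hinge is stiff: the leaf stays at whatever angle it is left, and pushing it square to its face near the free edge takes about 0.5 to 5 N.
- leaf_hinge (a point): mid-point of the spine's axis, 40 mm above the table, turning with the leaf: x along the spine (the board's x), -y along the leaf from the spine to its free edge, +z out of the nickel face. The brass barrel on the axis is 11 mm thick and 110 mm long.
- leaf_edge (a point): middle of the leaf's free edge, half-way through its thickness, 140 mm from the spine's axis; axes as leaf_hinge. When flat the edge overhangs the board's side by 15 mm.
- leaf: the rigid leaf: a dark steel plate 110 mm along the spine, reaching from 8 to 140 mm from the spine, 4 mm thick, with a 2 mm sheet, 98 by 118 mm, on each face (from 16 to 134 mm from the spine), so 8 mm thick over both sheets and a 6 mm dark border. Silvery nickel sheet (leaf_c2) on its +z face (on top at the start, underneath at the end), yellow brass sheet (leaf_c3) on its -z face (underneath at the start, on top at the end). 0.18 to 0.35 kg. Origin and axes as leaf_hinge.
- thurible_lid: bystander: nickel domed lid with a knob, 90 mm across, 68 mm high, standing beyond the book; origin at the centre of its underside
- bell_clapper: bystander: brass clapper standing on its round weight, 44 mm across, 100 mm high, beyond the book; origin at the centre of its underside
- green_tin: bystander: round green enamel tin, 68 mm across, 55 mm high, beyond the book; origin at the centre of its underside
- burnishing_stick: bystander: walnut stick 170 by 18 by 14 mm lying to the left of the book, long side along its x; origin at the centre of its underside

How it is judged:
By the outcome, as a careful person would: the job done as asked, in the order asked, and still so for the second after the job is handed in, with the robot touching nothing.
It also fails if it takes over 48 s, if anything falls off the work surface, if the arm or the gripper's body presses on something with over 40 N, if the wrist force passes 120 N, or if a joint passes its speed limit or range.

## Working session

There is one attempt and no reset: what is moved stays moved. The work goes in short steps, Python scripts to look and compute and a tool call to move; the robot and the scene stay as the last step left them, time stands still between calls to the robot, and variables do not carry over. Pictures are saved under pics/ and viewed, at most 10 in all, crops included, and the job is handed in when it is done.

Besides the shell and the picture viewer there is one more tool, called after ">>>" as a command line: name --argument value ..., lists and objects as JSON in quotes. play_rows: Moves the arm, as the interface text tells. Its arguments: {"type":"object","properties":{"steps":{"type":"array","items":{"type":"object","properties":{"linear":{"type":"array","items":{"type":"number"}},"twist":{"type":"number"},"jaw":{"type":"number"}}}},"grip_force":{"type":"number"}},"required":["steps"]}

```bash
mkdir -p pics; python3 - <<'E'
from workcell import r, eyes
import cv2, numpy as np
s=r.get_state(); print(s)
ims=[eyes.capture(n) for n in("top","side")]
cv2.imwrite("pics/top.png",ims[0]);cv2.imwrite("pics/side.png",ims[1])
for n in("top","side","wrist"): print(n,eyes.get_calibration(n))
E
```

```text
{'time_s': 0.0, 'joints': array([-1.34041078e+00,  2.77148146e-01, -2.78889013e-02,  1.26799845e+00,
        3.70422554e-05,  1.46740227e+00]), 'qd': array([-0.00231969, -0.00179477, -0.00039222,  0.00038607,  0.00134605,
       -0.00178602]), 'joint_torque': array([ 1.69013383e-03, -4.45503867e+01,  2.95208234e+01,  1.64822355e-02,
        4.12447753e-05,  8.43041136e-06]), 'position': array([ 0.20458572, -0.5897427 ,  0.23014652]), 'ee_rot': array([-1.11850482e-03,  9.86105575e-01,  1.66116049e-01, -5.25573787e-05]), 'ft_force': array([ 1.04055958,  0.03132018, -1.16160897]), 'moment': array([-0.02211668, -0.03936031, -0.00833152]), 'grip_force': 0.0, 'gripper_width': 0.08543908720802937}
top {'mtx': array([[462.8831644 ,   0.        , 254.76053633],
       [  0.        , 462.8831644 , 188.10120873],
       [  0.        ,   0.        ,   1.        ]]), 'D': array([0.00530235, 0.        , 0.        , 0.        , 0.        ]), 'extrinsics': array([[ 0.01678388, -0.99969265,  0.0182456 ,  0.11850337],
       [-0.98424117, -0.01973169, -0.175727  ,  0.60868849],
       [ 0.17603301, -0
[... 512 characters left out ...]
5615, -0.61752166,  0.6054338 ],
       [ 0.        ,  0.        ,  0.        ,  1.        ]])}
wrist {'mtx': array([[341.32068565,   0.        , 259.27622292],
       [  0.        , 341.32068565, 187.10187308],
       [  0.        ,   0.        ,   1.        ]]), 'D': array([0.01322054, 0.        , 0.        , 0.        , 0.        ]), 'tool_from_camera': array([[-1.00798892e-03, -9.55252506e-01, -2.95789848e-01,
         7.58453723e-02],
       [ 9.99998740e-01, -6.00042238e-04, -1.46994835e-03,
        -3.56593752e-05],
       [ 1.22668544e-03, -2.95790956e-01,  9.55251907e-01,
        -1.43024059e-01],
       [ 0.00000000e+00,  0.00000000e+00,  0.00000000e+00,
         1.00000000e+00]])}
```

View pics/top.png

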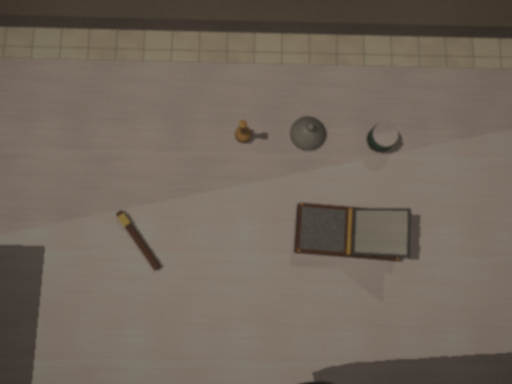

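View pics/side.png

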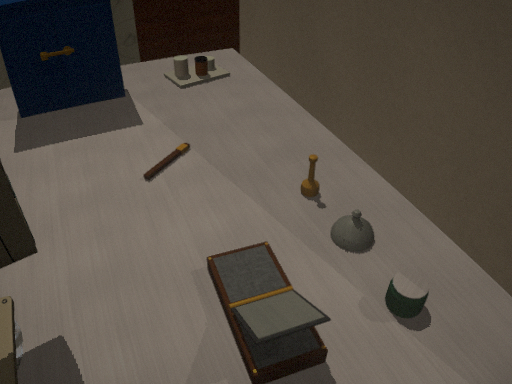

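The top view shows the board at columns 295–410, rows 203–260, with the spine at about column 350 and the leaf to its right. The side view shows the leaf raised, with its free edge between about (303,290) and (328,320). Next I measure the spine and the leaf corners in both views.

```bash
cat > h.py <<'E'
import cv2, numpy as np
from workcell import r, eyes
C={n:eyes.get_calibration(n) for n in("top","side")}
def ray(n,px):
    c=C[n]; u=cv2.undistortPoints(np.array([[px]],float),c["mtx"],c["D"])[0,0]
    R=c["extrinsics"][:3,:3];t=c["extrinsics"][:3,3]
    return -R.T@t, R.T@np.array([u[0],u[1],1])
def onz(n,px,z):
    o,d=ray(n,px); return o+d*(z-o[2])/d[2]
def tri(pt,ps):
    o,d=ray("top",pt);p,e=ray("side",ps)
    k=np.linalg.lstsq(np.c_[d,-e],p-o,rcond=None)[0]
    a,b=o+k[0]*d,p+k[1]*e
    return (a+b)/2,np.linalg.norm(a-b)
def proj(n,P):
    c=C[n];E=c["extrinsics"];return cv2.projectPoints(np.array(P,float).reshape(-1,3),cv2.Rodrigues(E[:3,:3])[0],E[:3,3],c["mtx"],c["D"])[0][:,0]
E
python3 - <<'E'
from h import *
T=cv2.imread("pics/top.png");S=cv2.imread("pics/side.png")
for n,I,(x0,x1,y0,y1) in(("top",T,(285,425,195,270)),("side",S,(195,340,235,384))):
    c=I[y0:y1,x0:x1];h=cv2.cvtColor(c,cv2.COLOR_BGR2HSV)
    m=cv2.inRange(h,(10,120,90),(30,255,255)) 
    ct=max(cv2.findContours(m,0,2)[0],key=cv2.contourArea)
    b=cv2.boxPoints(cv2.minAreaRect(ct))+[x0,y0];print(n,"barrel",b.tolist())
    for z in[.04]:
        b=b[np.argsort(b[:,1])] if n=="top" else b[np.argsort(b[:,0])]
        for e in(b[:2].mean(0),b[2:].mean(0)):print(e,onz(n,e,z))
a=cv2.resize(T[195:270,285:425],None,fx=4,fy=4,interpolation=2)
b=cv2.resize(S[235:384,195:340],None,fx=4,fy=4,interpolation=2)
cv2.imwrite("pics/c1.png",cv2.convertScaleAbs(a,alpha=1.6));cv2.imwrite("pics/c2.png",cv2.convertScaleAbs(b,alpha=1.6))
E
```

```text
top barrel [[345.7867965698242, 253.90377044677734], [347.7886848449707, 207.8603754043579], [351.86792755126953, 208.03773498535156], [349.8660430908203, 254.0811309814453]]
[349.8283062  207.94905519] [ 0.56497404 -0.09903692  0.04      ]
[347.82641983 253.99245071] [ 0.45559255 -0.09216495  0.04      ]
side barrel [[228.8899040222168, 303.6330261230469], [291.3669662475586, 284.88990783691406], [292.46788024902344, 288.55963134765625], [229.9908218383789, 307.30274963378906]]
[229.44036293 305.46788788] [ 0.45728138 -0.08841401  0.04      ]
[291.91742325 286.72476959] [ 0.56781261 -0.09521925  0.04      ]
```

View pics/c1.png

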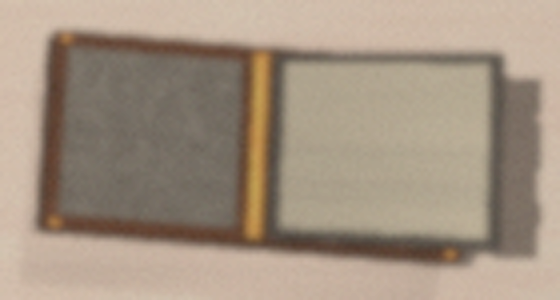

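View pics/c2.png

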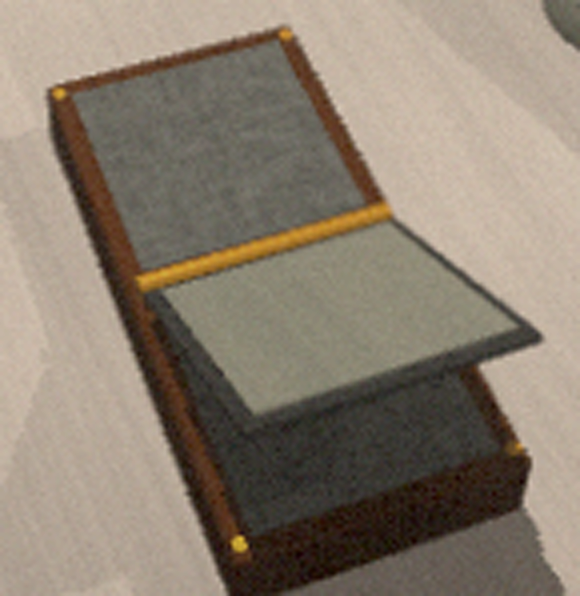

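The close-ups show the leaf's free-edge corners. In the top view they are at about (410,208.8) and (409.3,257.3), and in the side view at about (330,319) and (258,341.5).

```bash
python3 - <<'E'
from h import *
f=tri((410,209),(330,319));n=tri((409.3,257),(258,341.5));print(f,n)
H=np.array([.511,-.094,.04]);a=-np.arctan2(.0069,.110);print("yaw",np.degrees(a))
ex=np.array([np.cos(a),np.sin(a),0]);ey=np.array([-ex[1],ex[0],0])
for p in(f[0],n[0],(f[0]+n[0])/2):
    d=p-H;print(d@ex,d@ey,d[2],np.degrees(np.arctan2(d[2],-d@ey)),np.hypot(d@ey,d[2]))
E
```

```text
(array([ 0.55578403, -0.21790883,  0.113867  ]), np.float64(0.00176597808915498)) (array([ 0.44981275, -0.21067246,  0.11718584]), np.float64(0.002811406973729142))
yaw -3.5893052909596075
0.05245339809067991 -0.12086210326025243 0.0738669978717161 31.431920793023018 0.14164738394715248
-0.05376303827538735 -0.12027417552750885 0.0771858416764836 32.69028125032479 0.14291092139556444
-0.0006548200923537223 -0.12056813939388064 0.07552641977409985 32.06389491214299 0.14227057433213577
```

Leaf angle is about 32° (0.56 rad), the edge is at z ≈ 0.115, and the yaw is −3.6°. The edge radius comes out at 142 mm against the given 140 mm, so the measurement holds. I'll shut the fingers, line tool x up with board +y, and move to a point outside the free edge.

>>> play_rows --steps '[{"linear":[0.048,-0.027,0],"twist":-8.4,"jaw":1},{"linear":[0.097,-0.054,0],"twist":-17,"jaw":1},{"linear":[0.145,-0.081,0],"twist":-25,"jaw":1},{"linear":[0.194,-0.108,0],"twist":-34,"jaw":1},{"linear":[0.242,-0.135,0],"twist":-42,"jaw":1},{"linear":[0.291,-0.162,0],"twist":-50,"jaw":1},{"linear":[0.34,-0.189,0],"twist":-59,"jaw":1},{"linear":[0.388,-0.216,0],"twist":-67.3,"jaw":1},{"linear":[0.388,-0.216,0],"twist":-67.3,"jaw":1},{"linear":[0.388,-0.216,0],"twist":-67.3,"jaw":1}]'

```text
time_s: 1.35
position: [0.5002, -0.2591, 0.2308]
ee_rot: [-0.0, 0.729, 0.685, -0.0]
ft_force: [-0.7, 0.2, 0.7]
gripper_width: -0.0002
grip_force: 0.0
```

```bash
cat > st.py <<'E'
from h import *
from scipy.spatial.transform import Rotation as Ro
s=r.get_state();H=np.array([.511,-.094,.04]);a=np.radians(-3.6)
ex=np.array([np.cos(a),np.sin(a),0]);ey=np.array([-ex[1],ex[0],0]);d=s["position"]-H
q=s["ee_rot"];R=Ro.from_quat([q[1],q[2],q[3],q[0]]).as_matrix()
print("t",s["time_s"],"book x,y",(d@ex).round(4),(d@ey).round(4),"z",s["position"][2].round(4),"yaw",np.degrees(np.arctan2(R[1,0],R[0,0])).round(1),"F",s["ft_force"].round(2),"w",round(s["gripper_width"],4),"j",s["joints"].round(2))
E
python3 st.py
```

```text
t 1.35 book x,y -0.0004 -0.1655 z 0.2308 yaw 86.4 F [-0.67  0.17  0.67] w -0.0002 j [-0.59  0.17 -0.16  1.24 -0.    1.04]
```

>>> play_rows --steps '[{"linear":[0,0,0.03],"twist":0,"jaw":1},{"linear":[0,0,0.065],"twist":0,"jaw":1},{"linear":[0,0,0.1],"twist":0,"jaw":1},{"linear":[0,0,0.128],"twist":0,"jaw":1},{"linear":[0,0,0.138],"twist":0,"jaw":1},{"linear":[0,0,0.138],"twist":0,"jaw":1}]'

```text
time_s: 2.1
position: [0.4997, -0.2599, 0.093]
ee_rot: [-0.001, 0.729, 0.684, -0.0]
ft_force: [-0.1, -0.1, 0.3]
gripper_width: -0.0001
grip_force: 0.0
```

```bash
python3 st.py; python3 - <<'E'
from h import *
I=eyes.capture("side");cv2.imwrite("pics/s2.png",cv2.convertScaleAbs(cv2.resize(I[200:384,150:400],None,fx=3,fy=3),alpha=1.6))
E
```

```text
t 2.1 book x,y -0.0009 -0.1663 z 0.093 yaw 86.3 F [-0.11 -0.12  0.32] w -0.0001 j [-0.59  0.28 -0.33  0.96 -0.    1.04]
```

View pics/s2.png

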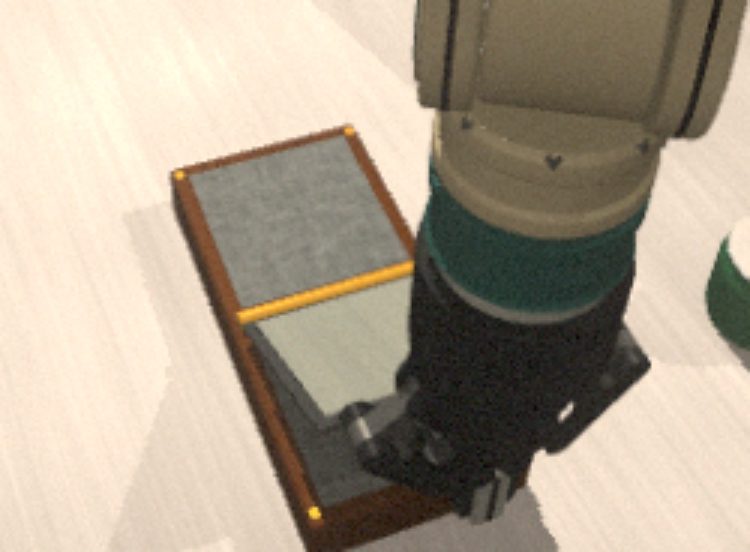

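The fingertips are just outside the free edge, at about (490,500) in the crop, with nothing touching. Now I push along the leaf's arc, slowly.

>>> play_rows --steps '[{"linear":[0.012,0,0],"twist":0,"jaw":1},{"linear":[0.022,0,0],"twist":0,"jaw":1},{"linear":[0.029,0,0],"twist":0,"jaw":1},{"linear":[0.034,0,0],"twist":0,"jaw":1},{"linear":[0.039,0,-0.008],"twist":0,"jaw":1},{"linear":[0.045,0,-0.0155],"twist":0,"jaw":1},{"linear":[0.052,0,-0.023],"twist":0,"jaw":1},{"linear":[0.059,0,-0.0295],"twist":0,"jaw":1}]'

```text
time_s: 3.15
position: [0.5045, -0.2013, 0.1241]
ee_rot: [0.001, 0.729, 0.685, -0.001]
ft_force: [-1.6, -6.0, 0.9]
gripper_width: 0.0005
grip_force: 2.8
```

```bash
python3 st.py; python3 - <<'E'
from h import *
I=eyes.capture("side");cv2.imwrite("pics/s3.png",cv2.convertScaleAbs(cv2.resize(I[200:384,150:400],None,fx=3,fy=3),alpha=1.6))
E
```

```text
t 3.15 book x,y 0.0002 -0.1075 z 0.1241 yaw 86.4 F [-1.63 -6.03  0.92] w 0.0005 j [-0.5   0.21 -0.35  1.01 -0.    1.14]
```

View pics/s3.png

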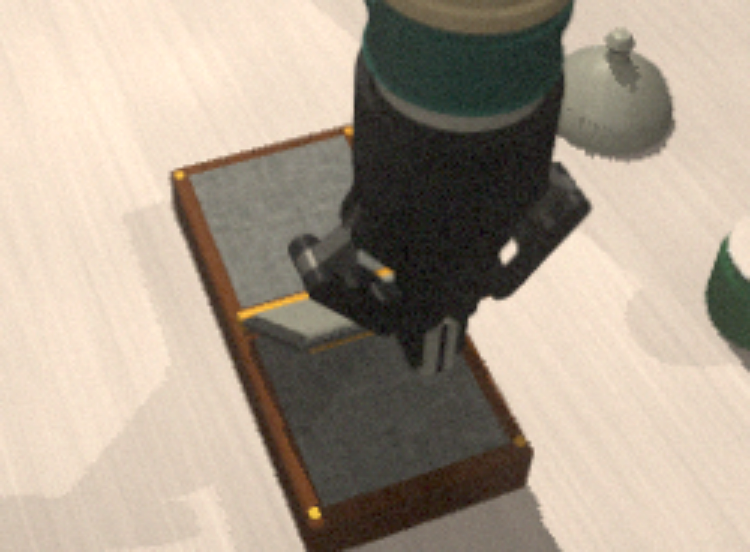

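The leaf is rising on the fingertips, with about 6 N of push. I carry on along the arc to upright.

>>> play_rows --steps '[{"linear":[0.007,0,-0.006],"twist":0,"jaw":1},{"linear":[0.015,0,-0.012],"twist":0,"jaw":1},{"linear":[0.0235,0,-0.017],"twist":0,"jaw":1},{"linear":[0.032,0,-0.0215],"twist":0,"jaw":1},{"linear":[0.041,0,-0.0255],"twist":0,"jaw":1},{"linear":[0.05,0,-0.029],"twist":0,"jaw":1},{"linear":[0.0595,0,-0.0315],"twist":0,"jaw":1},{"linear":[0.069,0,-0.0335],"twist":0,"jaw":1},{"linear":[0.079,0,-0.035],"twist":0,"jaw":1},{"linear":[0.0885,0,-0.0355],"twist":0,"jaw":1}]'

```text
time_s: 4.45
position: [0.5096, -0.1111, 0.1581]
ee_rot: [-0.0, 0.729, 0.685, 0.0]
ft_force: [0.1, -2.3, 1.5]
gripper_width: -0.0
grip_force: 1.2
```

```bash
python3 st.py; python3 - <<'E'
from h import *
I=eyes.capture("side");cv2.imwrite("pics/s4.png",cv2.convertScaleAbs(cv2.resize(I[150:350,150:400],None,fx=3,fy=3),alpha=1.6))
rho=.118
for t in range(88,181,4):
    u=np.radians(t);print(t,(-rho*np.cos(u)-.004*np.sin(u)-.011).round(4),(.04+rho*np.sin(u)-.004*np.cos(u)).round(4))
E
```

```text
t 4.45 book x,y -0.0003 -0.0171 z 0.1581 yaw 86.4 F [ 0.11 -2.25  1.48] w -0.0 j [-0.34  0.15 -0.35  1.08  0.    1.29]
88 -0.0191 0.1578
92 -0.0109 0.1581
96 -0.0026 0.1578
100 0.0056 0.1569
104 0.0137 0.1555
108 0.0217 0.1535
112 0.0295 0.1509
116 0.0371 0.1478
120 0.0445 0.1442
124 0.0517 0.1401
128 0.0585 0.1354
132 0.065 0.1304
136 0.0711 0.1248
140 0.0768 0.1189
144 0.0821 0.1126
148 0.0869 0.1059
152 0.0913 0.0989
156 0.0952 0.0916
160 0.0985 0.0841
164 0.1013 0.0764
168 0.1036 0.0684
172 0.1053 0.0604
176 0.1064 0.0522
180 0.107 0.044
```

View pics/s4.png

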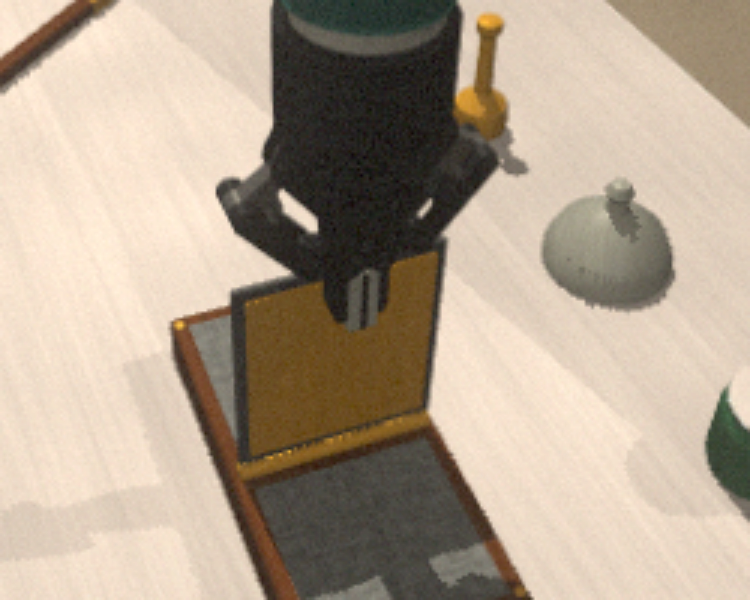

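The leaf is nearly upright, with the fingertips flat against the brass face at about (365,300). I continue over the spine.

>>> play_rows --steps '[{"linear":[0.007,0,0],"twist":0,"jaw":1},{"linear":[0.0155,0,0],"twist":0,"jaw":1},{"linear":[0.0235,0,0.001],"twist":0,"jaw":1},{"linear":[0.0315,0,0.0025],"twist":0,"jaw":1},{"linear":[0.0395,0,0.0045],"twist":0,"jaw":1},{"linear":[0.0475,0,0.007],"twist":0,"jaw":1},{"linear":[0.055,0,0.01],"twist":0,"jaw":1},{"linear":[0.0625,0,0.014],"twist":0,"jaw":1},{"linear":[0.0695,0,0.018],"twist":0,"jaw":1},{"linear":[0.0765,0,0.0225],"twist":0,"jaw":1}]'

```text
time_s: 5.75
position: [0.5146, -0.0351, 0.1356]
ee_rot: [-0.0, 0.729, 0.685, 0.0]
ft_force: [-1.3, -0.7, 1.3]
gripper_width: 0.0001
grip_force: 0.8
```

```bash
python3 st.py
```

```text
t 5.75 book x,y -0.0001 0.059 z 0.1356 yaw 86.4 F [-1.27 -0.69  1.32] w 0.0001 j [-0.19  0.16 -0.39  1.02  0.    1.44]
```

>>> play_rows --steps '[{"linear":[0.0065,0,0.005],"twist":0,"jaw":1},{"linear":[0.0125,0,0.0105],"twist":0,"jaw":1},{"linear":[0.0185,0,0.0165],"twist":0,"jaw":1},{"linear":[0.0235,0,0.023],"twist":0,"jaw":1},{"linear":[0.0285,0,0.0295],"twist":0,"jaw":1},{"linear":[0.033,0,0.0365],"twist":0,"jaw":1},{"linear":[0.0365,0,0.044],"twist":0,"jaw":1},{"linear":[0.04,0,0.0515],"twist":0,"jaw":1},{"linear":[0.043,0,0.059],"twist":0,"jaw":1},{"linear":[0.045,0,0.067],"twist":0,"jaw":1}]'

```text
time_s: 7.0
position: [0.5174, 0.0094, 0.0683]
ee_rot: [-0.0, 0.729, 0.685, 0.0]
ft_force: [0.2, 0.2, 1.4]
gripper_width: -0.0002
grip_force: 0.5
```

```bash
python3 st.py; python3 - <<'E'
from h import *
I=eyes.capture("side");cv2.imwrite("pics/s5.png",cv2.convertScaleAbs(cv2.resize(I[180:384,150:400],None,fx=2.8,fy=2.8),alpha=1.6))
E
```

```text
t 7.0 book x,y -0.0001 0.1036 z 0.0683 yaw 86.4 F [0.17 0.19 1.41] w -0.0002 j [-0.11  0.23 -0.46  0.88  0.    1.53]
```

View pics/s5.png

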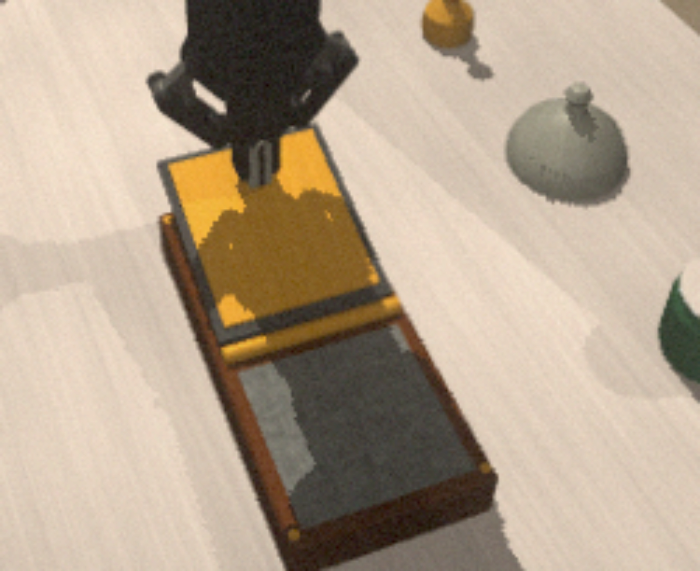

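The leaf leans over the +y half with about 12° left to go. Now the gentle press.

>>> play_rows --steps '[{"linear":[0.001,0,0.004],"twist":0,"jaw":1},{"linear":[0.0018,0,0.008],"twist":0,"jaw":1},{"linear":[0.0025,0,0.012],"twist":0,"jaw":1},{"linear":[0.003,0,0.016],"twist":0,"jaw":1},{"linear":[0.003,0,0.019],"twist":0,"jaw":1},{"linear":[0.003,0,0.0215],"twist":0,"jaw":1},{"linear":[0.003,0,0.023],"twist":0,"jaw":1},{"linear":[0.003,0,0.0235],"twist":0,"jaw":1},{"linear":[0.003,0,0.0235],"twist":0,"jaw":1}]'

```text
time_s: 8.18
position: [0.5176, 0.012, 0.0453]
ee_rot: [0.0, 0.729, 0.685, -0.0]
ft_force: [-1.2, -0.2, 0.4]
gripper_width: -0.0
grip_force: 0.0
```

```bash
python3 st.py
```

```text
t 8.175 book x,y -0.0001 0.1063 z 0.0453 yaw 86.4 F [-1.21 -0.21  0.37] w -0.0 j [-0.1   0.26 -0.48  0.83 -0.    1.53]
```

>>> play_rows --steps '[{"linear":[0,0,0.0007],"twist":0,"jaw":1},{"linear":[0,0,0.0013],"twist":0,"jaw":1},{"linear":[0,0,0.002],"twist":0,"jaw":1},{"linear":[0,0,0.002],"twist":0,"jaw":1}]'

```text
time_s: 8.68
position: [0.5177, 0.0121, 0.044]
ee_rot: [0.0, 0.729, 0.685, -0.0]
ft_force: [-2.4, -0.7, 5.6]
gripper_width: -0.0001
grip_force: 2.9
```

```bash
python3 st.py
```

```text
t 8.675 book x,y 0.0 0.1063 z 0.044 yaw 86.4 F [-2.4  -0.72  5.64] w -0.0001 j [-0.1   0.26 -0.48  0.83 -0.    1.53]
```

>>> play_rows --steps '[{"linear":[0,0,0.0006],"twist":0,"jaw":1},{"linear":[0,0,0.001],"twist":0,"jaw":1},{"linear":[0,0,0.001],"twist":0,"jaw":1}]'

```text
time_s: 9.05
position: [0.5177, 0.0121, 0.0439]
ee_rot: [0.0, 0.729, 0.685, -0.0]
ft_force: [-4.2, -0.4, 12.4]
gripper_width: 0.0001
grip_force: 6.2
```

```bash
python3 st.py
```

```text
t 9.05 book x,y 0.0 0.1063 z 0.0439 yaw 86.4 F [-4.17 -0.39 12.4 ] w 0.0001 j [-0.1   0.26 -0.48  0.83 -0.    1.53]
```

The force rises while z stays at 0.044, so the leaf is on its stop. I lift straight up and move clear.

>>> play_rows --steps '[{"linear":[0,0,-0.003],"twist":0,"jaw":1},{"linear":[0,0,-0.012],"twist":0,"jaw":1},{"linear":[0,0,-0.035],"twist":0,"jaw":1},{"linear":[0,0,-0.07],"twist":0,"jaw":1},{"linear":[0,0,-0.11],"twist":0,"jaw":1},{"linear":[0,0,-0.15],"twist":0,"jaw":1},{"linear":[-0.05,0,-0.18],"twist":0,"jaw":1},{"linear":[-0.1,0,-0.19],"twist":0,"jaw":1},{"linear":[-0.15,0,-0.19],"twist":0,"jaw":1},{"linear":[-0.2,0,-0.19],"twist":0,"jaw":1}]'

```text
time_s: 10.3
position: [0.505, -0.189, 0.233]
ee_rot: [0.001, 0.729, 0.685, 0.0]
ft_force: [0.2, -0.2, 0.5]
gripper_width: -0.0002
grip_force: 0.0
```

>>> play_rows --steps '[{"linear":[-0.04,0,0],"twist":0,"jaw":1},{"linear":[-0.08,0,0],"twist":0,"jaw":1},{"linear":[-0.1,0,0],"twist":0,"jaw":1},{"linear":[-0.1,0,0],"twist":0,"jaw":1},{"linear":[-0.1,0,0],"twist":0,"jaw":1}]'

```text
time_s: 10.92
position: [0.4987, -0.2861, 0.2322]
ee_rot: [-0.001, 0.729, 0.685, 0.0]
ft_force: [-1.1, -0.1, -0.3]
gripper_width: 0.0
grip_force: 0.0
```

```bash
python3 st.py; python3 - <<'E'
from h import *
I=eyes.capture("side");cv2.imwrite("pics/s6.png",cv2.convertScaleAbs(cv2.resize(I[130:384,130:450],None,fx=2.3,fy=2.3),alpha=1.6))
E
```

```text
t 10.925 book x,y -0.0002 -0.1925 z 0.2322 yaw 86.5 F [-1.07 -0.07 -0.3 ] w 0.0 j [-0.63  0.19 -0.14  1.25  0.    1.  ]
```

View pics/s6.png

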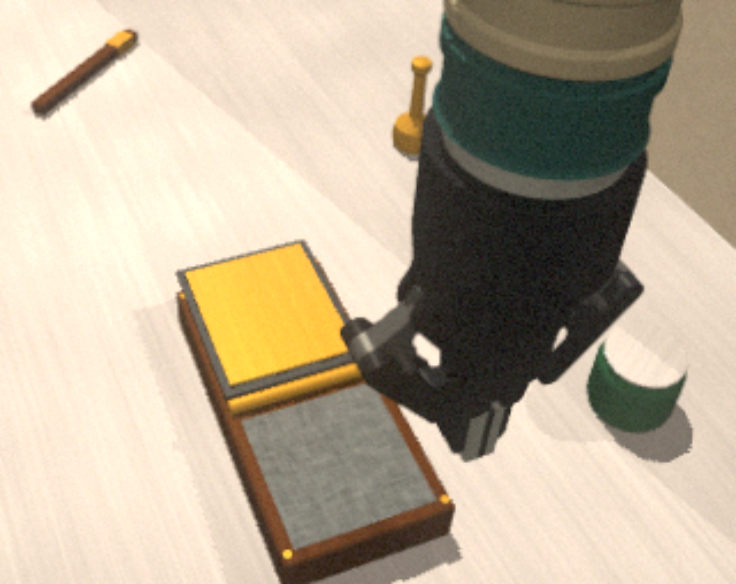

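The leaf lies flat on the +y half with its brass face up, edge at about (180,272)–(303,242). The arm is clear, and the stick, clapper and tin stand where they were.

```bash
python3 -c "
from workcell import r
print(r.sign_off())"
```

```text
the job is handed in; nothing more can be done
None
```

The leaf was pushed up from underneath with the shut fingertips, taken over its spine and pressed flat, brass side up (12 N at the stop); the arm is clear and the job was handed in after about 11 s, though the lid was hidden behind the gripper in the last picture.

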